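Screw the press's drive fitting home with the socket key

ROBOT

A 6-joint arm with a two-finger parallel gripper is mounted at the origin on the work surface. World frame = base frame: x ahead of the robot, y to its left, z up, the work surface at z = 0. Lengths are in m, angles in rad, forces in N, time in s.
With the tool pointing down it reaches from about 0.3 to 0.85 m from the base axis. Payload 5.4 kg.
Tool frame: the origin (TCP) lies at the very end of the fingers, on their centre line; the grasp point (between the pads) lies 19 mm behind it; z points along the fingers, y is the direction in which the jaws open and shut (so a half turn about z gives the same grasp; the last joint's range is limited). The gripper opens to 85 mm and grips with 20 to 120 N. Pads are 22 mm wide; open, the fingers measure 114 mm over their backs; the gripper's body (76 mm by 85 mm) begins 54 mm behind the grasp point. The pads swing forward as they close: fully open they stand 13 mm farther back than shut.
Start: joints at [-1.405, 0.158, 1.597, -0, 1.386, -0.21], TCP at [0.211, -0.535, 0.231] pointing down, gripper open.
Joint ranges: [-2.91, 2.91], [-0.94, 2.29], [0.18, 2.7], [-1.29, 4.43], [0.17, 2.64], [-3, 3]. Speed limits (rad/s): [2.57, 2.57, 3.14, 3.14, 3.14, 3.14].

INTERFACE

Orientations are given as a 3x3 rotation matrix whose columns are the frame's x, y, z axes.
In Python, from station import bot gives the robot as it stands.
- The arm moves only by the tool send_rows, never from a script. Its argument "series" is a list that holds one entry, the list of rows, each a list of 5 numbers: the finger opening in m, from 0 to 0.0854, then the shift along the tool's x, y, z in m, then the turn about the tool's z in degrees. In form: [[[fingers, dx, dy, dz, turn], ...]]. A call has 1 to 8 rows; each row shifts and turns the commanded pose from where the row before left it, along the tool's axes as they then stand; what a row does not reach is not made up. A row lasts 1/10 s, in which the tool goes at most 50 mm and 8.59 degrees, less where a joint would pass 70% of its speed; a pose out of reach is approached as far as the arm can. A call with a gripper value outside its range is refused whole. The fingers move at their own pace and stop on an object; "force" is the grip in N (left out, the last holds). Time passes only in rows, so rows that do not move let the fingers close. It gives the time, the measured TCP pose, the force and the opening at its end, in the units of the state.
- bot.read_state(): the state, without advancing time (a new reading comes with each control period).
- bot.capture(name): name is "scene" or "side" or "wrist"; returns the picture (480x640x3 uint8, red, green, blue); there is no depth.
- bot.calibration(name): a dict with "K" (3x3 intrinsics, pixels), "k1" (the pictures are not rectified: a ray, as slopes to the right and down, at radius r is drawn at 1 + k1 r^2 times it, then the intrinsics apply), "R" (3x3) and "t" (3): a world point X has camera coordinates R X + t. Camera axes: x right, y down, z forward; pixel columns grow to the right and rows downward; lengths in m; the calibration is good to about 2 mm. A picture is of the moment at which its call begins: read the wrist's pose just before it. calibration takes no time and is no camera call; for the wrist camera it gives the pose at the moment of the call.
- bot.hand_in(): hands the job in, once; it reports no verdict.
The state is a dict: "time_s": time; "joint_pos": joint angles; "qvel": joint speeds; "tau": joint torques, N m; "tool_pos": TCP position; "tool_rot": TCP orientation; "force": force on the tool from outside, world axes, zero at the start; "moment": the same for the moment, N m; "finger_gap": finger opening in m.
Only numpy, scipy, OpenCV 4.12 (cv2) and the standard library are available. Lean on these libraries where they do the work, as an engineer would, in place of code of your own. Each camera call takes 0.05 s, during which the arm holds its last target.

TASK

The drive fitting on top of the white citrus press is still standing proud. Take the socket key from the cork trivet, set it square and fully down on the fitting's square head before you turn anything, then screw the fitting in clockwise until it is fully home, gently and with the key only. Then stand the key upright on the cork trivet again and let go, leaving everything else where it is.

Things in the scene. Friction and masses are not known exactly. Their poses are not given: they have to be found in the camera images.
- press: motor base of a white electric citrus press with its bowl taken off, 172 mm across, 120 mm high, fixed to the counter; origin at the centre of its underside. A grey toggle switch with a steel lever sticks out of its front side at half height (not used).
- press_seat (a point): centre of the press's flat top, 120 mm above the counter, on the upright screw axis of the drive fitting. The fitting has a steep right-hand thread: seen from above it screws in clockwise and sinks 3.2 mm per radian. It starts 3.2 to 6.4 mm proud and needs 1.0 to 2.0 rad until it meets a hard stop. It turns stiffly (about 0.12 N m), stays where it is left and cannot be pressed in.
- fitting: drive fitting: a brass flange 44 mm across and 4 mm thick, on it a steel square head, 22 mm over the flats, 14 mm tall, top edges bevelled 2.5 mm over the last 4 mm. Origin: centre of the flange's underside. The pose given shifts up and down but does NOT turn with the square head, whose angle about the upright axis may be anything and must be seen or felt.
- fitting_top (a point): centre of the top face of the square head, 18 mm above the flange's underside; it does not turn with the head either. When the fitting is home, this point lies 18 mm above press_seat (at the start 21.2 to 24.4 mm above it). At the stop the twisting load jumps at once; twisting on with much over 0.3 N m, or ramming the key down, overloads the fitting.
- key: socket key, 80 mm tall, about 0.16 kg, loose, standing upright on the trivet: a steel square socket 36 x 36 mm and 30 mm tall, above it a round neck of 18 mm diameter and on top a green handle bar 56 mm long (key x), 16 mm thick (key y), 24 mm tall. Origin: centre of the underside. Let go upright, it stays standing on the head or the trivet.
- key_grip (a point): centre of the key's green handle bar, 68 mm above the key's underside; x along the bar, y across its 16 mm thickness, z up.
- key_mouth (a point): centre of the key's underside, the mouth of its square hole: 25 mm wide (1.5 mm play on each side of the square head), sides along the key's x and y axes, 12 mm deep. Fully down on the head it lies 12 mm below the head's top; then the key turns up to about 0.15 rad either way before it bites. Any quarter turn fits.
- trivet_top (a point): centre of the top face of the round cork trivet, 150 mm across, 12 mm thick, fixed to the counter.
- jug: clear jug, 104 mm across, 165 mm tall, bystander; origin at the centre of its underside
- mug: white ceramic mug, 82 mm across, 95 mm tall, bystander; origin at the centre of its underside
- reamer: stainless reamer cone, 72 mm across, 60 mm tall, bystander; origin at the centre of its underside
- strainer: white strainer cup, 110 mm across, 55 mm tall, bystander; origin at the centre of its underside
- fruitbowl: blue bowl with oranges and a lemon, 200 mm across, about 90 mm tall, bystander; origin at the centre of its underside
- sugarjar: glass jar with a steel lid, 72 mm across, 110 mm tall, bystander; origin at the centre of its underside
Mind the look-alikes: they are no part of the job. Leave any red or turquoise look-alike of the press alone.

How it is judged:
On the way, in this order (a step that is already met when the one before it is completed fails the run):
1. the key is fully down and square (within 4.5 degrees) on the fitting's head, and the fitting has not been turned yet (less than 1 mm of travel) (z of key_mouth in the frame of fitting_top below -0.0095 m and horizontal distance between key_mouth and fitting_top below 0.0035 m and angle between the z axis of key_mouth and the z axis of press_seat, either way round below 0.08 rad and distance of fitting_top from where it was at the start of the episode below 0.001 m), for 0.1 s.
2. the fitting is home (within 0.7 mm) with the key still on its head (z of fitting_top in the frame of press_seat below 0.0187 m and z of key_mouth in the frame of fitting_top below -0.006 m and horizontal distance between key_mouth and fitting_top below 0.005 m), for 0.1 s.
At the end, for the whole second after the job is handed in: The fitting is home (its head's top no more than 18.7 mm above the press's top), and the key stands upright (within 3.4 degrees), at rest and released on the trivet, its underside on the cork and its axis within 60 mm of the trivet's centre (z of fitting_top in the frame of press_seat below 0.0187 m and horizontal distance between key_mouth and trivet_top below 0.06 m and z of key_mouth in the frame of trivet_top between -0.003 and 0.003 m and angle between key_mouth's own z axis and vertical below 0.06 rad and linear speed of key below 0.01 m/s); the robot touches nothing.
It fails at once if the key is forced: more than 75 N between the key and the fitting (contact force between key and fitting above 75 N).
It fails at once if the key is more than 8 degrees out of square while it is on the head (z of key_mouth in the frame of fitting_top below -0.004 m and horizontal distance between key_mouth and fitting_top below 0.012 m and angle between the z axis of key_mouth and the z axis of press_seat, either way round above 0.14 rad).
It fails at once if the fingers press or turn the fitting directly (contact force between the fingers and fitting above 1 N).
It fails at once if a bystander (jug, mug, reamer, strainer, fruit bowl, jar) is shifted by more than 20 mm (distance of any of jug, mug, reamer, strainer, fruitbowl, sugarjar from where it was at the start of the episode above 0.02 m).
It also fails if it takes over 72 s, if anything falls off the work surface, if the arm or the gripper's body presses on something with over 40 N, if the wrist force passes 120 N, or if a joint passes its speed limit or range.

## Working session

There is one attempt and no reset: what is moved stays moved. The work goes in short steps, Python scripts to look and compute and a tool call to move; the robot and the scene stay as the last step left them, time stands still between calls to the robot, and variables do not carry over. Pictures are saved under pics/ and viewed, and the job is handed in when it is done.

Besides the shell and the picture viewer there is one more tool, called after "Emit:" by a JSON object that holds its "fn" and its "kwargs", one argument or row to a line. send_rows: Moves the arm, as the interface text tells. Its arguments: {"type":"object","properties":{"series":{"type":"array","items":{"type":"array","items":{"type":"array","items":{"type":"number"}}}},"force":{"type":"number"}},"required":["series"]}

```bash
ls; mkdir -p pics; python3 - <<'E'
from station import bot
import cv2,numpy as np
s=bot.read_state();print(s)
for n in["scene","side","wrist"]:
    c=bot.calibration(n);print(n,c)
    cv2.imwrite(f"pics/{n}0.png",bot.capture(n)[:,:,::-1])
E
```

```text
pics
{'time_s': 0.0, 'joint_pos': array([-1.40510614e+00,  1.59081430e-01,  1.59825897e+00,  1.15559720e-05,
        1.38621600e+00, -2.10128178e-01]), 'qvel': array([-4.37354719e-04,  4.42702304e-04, -4.31742329e-05, -6.40932329e-04,
       -2.14134330e-03,  1.07285523e-03]), 'tau': array([ 4.94127162e-04, -3.96003628e+01, -3.31428051e+01, -2.41026701e-04,
        8.46487790e-03, -1.06561426e-06]), 'tool_pos': array([ 0.21090898, -0.53425943,  0.23028533]), 'tool_rot': array([[ 9.30208415e-01,  3.67031616e-01, -3.12682830e-04],
       [ 3.67031508e-01, -9.30206490e-01,  1.93872687e-03],
       [ 4.20714457e-04, -1.91818450e-03, -9.99998072e-01]]), 'force': array([ 0.0748405 ,  0.67802939, -0.44639811]), 'moment': array([ 0.03868677, -0.01641187, -0.01004327]), 'finger_gap': 0.08525852302109253}
scene {'K': array([[515.5897109 ,   0.        , 312.54241156],
       [  0.        , 515.5897109 , 236.56566693],
       [  0.        ,   0.        ,   1.        ]]), 'k1': -0.05795554715443481, 'R': array([[ 0.2732276 ,  0.96190526, -0.00921633],
       [ 0.5333023 , -0.15944345, -0.83076257
[... 200 characters left out ...]
8 , 242.01880213],
       [  0.        ,   0.        ,   1.        ]]), 'k1': -0.03926832110067739, 'R': array([[-0.68207394, -0.73122251,  0.00942253],
       [-0.39021902,  0.35303313, -0.85035094],
       [ 0.61846928, -0.58367907, -0.52613163]]), 't': array([0.41976703, 0.2961764 , 0.96477703])}
wrist {'K': array([[431.11074416,   0.        , 326.26932341],
       [  0.        , 431.11074416, 234.41413738],
       [  0.        ,   0.        ,   1.        ]]), 'k1': -0.018092651941164665, 'R': array([[ 0.36785863, -0.92987963, -0.00197484],
       [-0.88848021, -0.35210616,  0.29431983],
       [-0.27437736, -0.10651348, -0.95570494]]), 't': array([-0.57387787, -0.03774634,  0.37904854])}
```

View pics/scene0.png

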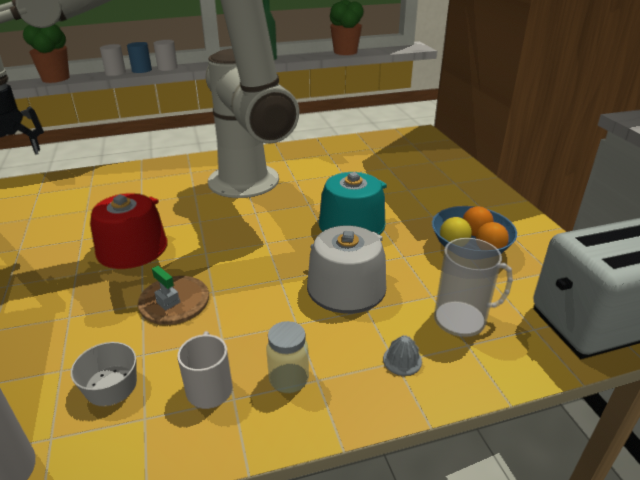

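View pics/side0.png

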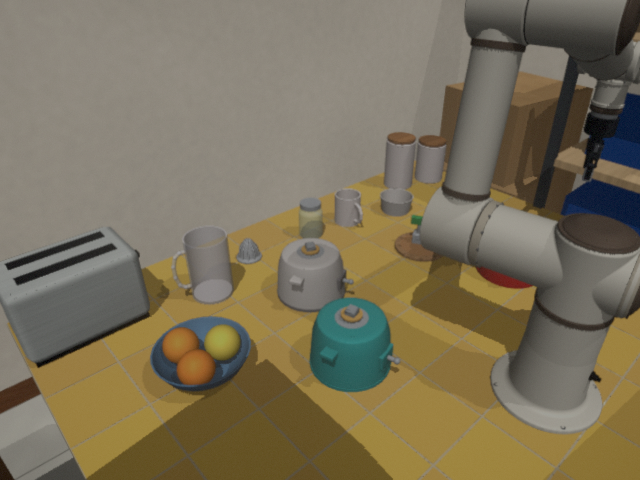

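View pics/wrist0.png

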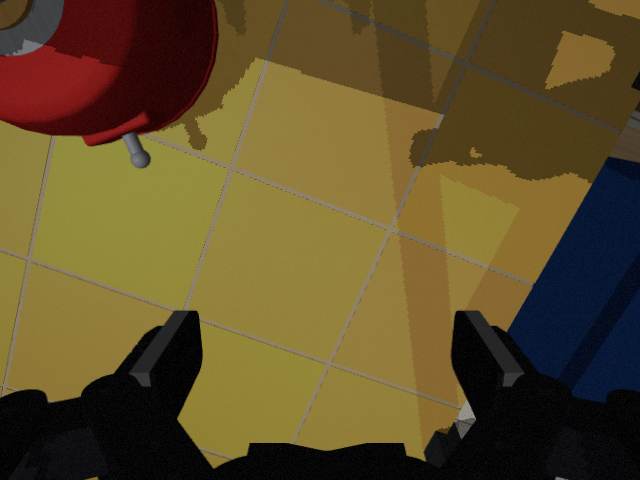

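The scene view shows the white press at about (347,268) with its fitting at (348,238). The trivet is at (174,299) and the key's green bar at (163,277). The red and turquoise presses are decoys. Next I'll back-project these pixels.

```bash
cat > h.py <<'E'
import numpy as np,cv2
from station import bot
def ray(c,uv):
    K=c["K"];d=np.array([c["k1"],0,0,0,0.])
    # own distortion: r undistorted -> 1+k1 r^2 = OpenCV k1
    p=cv2.undistortPoints(np.array([[uv]],float),K,d)[0,0]
    R=np.array(c["R"]);t=np.array(c["t"])
    return -R.T@t, R.T@np.array([p[0],p[1],1.])
def atz(c,uv,z):
    o,d=ray(c,uv);return o+d*(z-o[2])/d[2]
def proj(c,X):
    X=np.atleast_2d(X).astype(float)
    return cv2.projectPoints(X,cv2.Rodrigues(np.array(c["R"]))[0],np.array(c["t"]),c["K"],np.array([c["k1"],0,0,0,0.]))[0][:,0]
def crop(src,dst,x,y,w,h,f):
    im=cv2.imread(src)[y:y+h,x:x+w];cv2.imwrite(dst,cv2.resize(im,None,fx=f,fy=f,interpolation=cv2.INTER_CUBIC))
E
python3 - <<'E'
from h import *
c=bot.calibration("scene")
print("trivet",atz(c,(174,299),.012)); print("key",atz(c,(163,277),.08)); print("fit",atz(c,(348,236),.142))
cs=bot.calibration("side")
print("fit side",atz(cs,(310,246),.142))
crop("pics/scene0.png","pics/c1.png",120,250,110,80,7)
crop("pics/scene0.png","pics/c2.png",300,215,100,75,8)
crop("pics/side0.png","pics/c3.png",260,220,100,75,8)
E
```

```text
trivet [ 0.5143808  -0.23191056  0.012     ]
key [ 0.52256553 -0.2436132   0.08      ]
fit [0.57558734 0.13160749 0.142     ]
fit side [0.55484189 0.14316932 0.142     ]
```

View pics/c1.png

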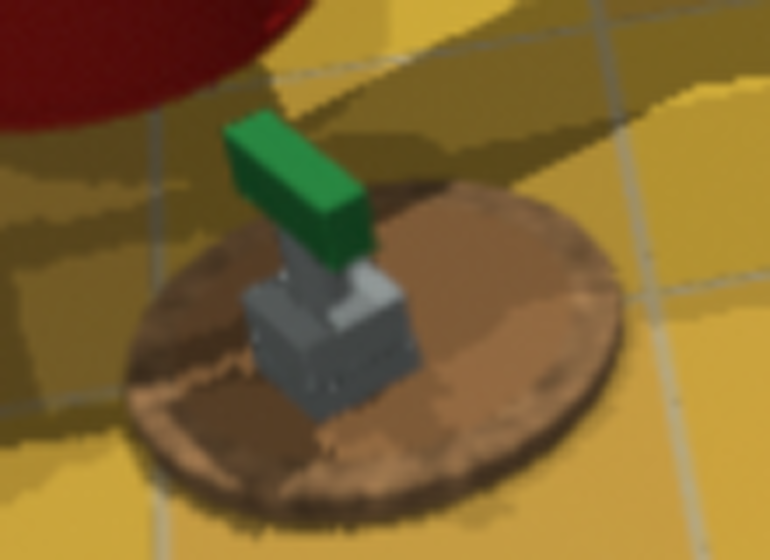

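View pics/c2.png

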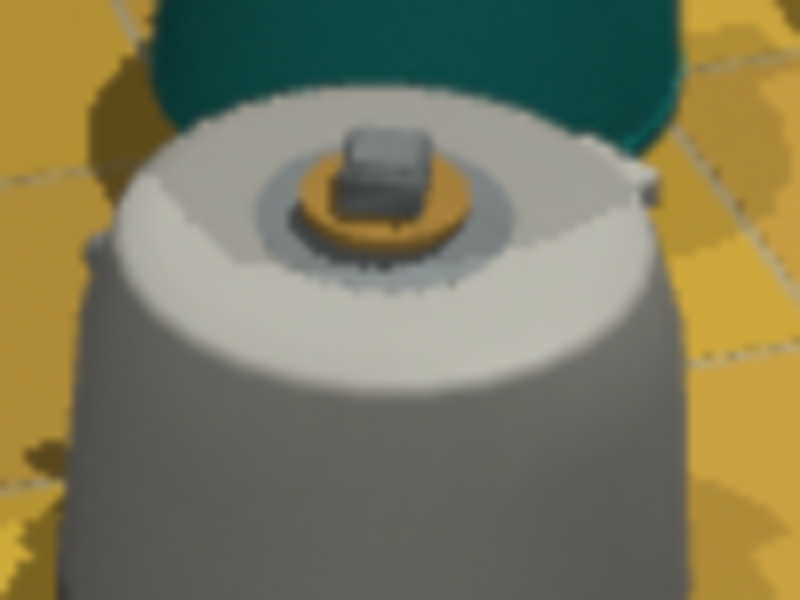

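View pics/c3.png

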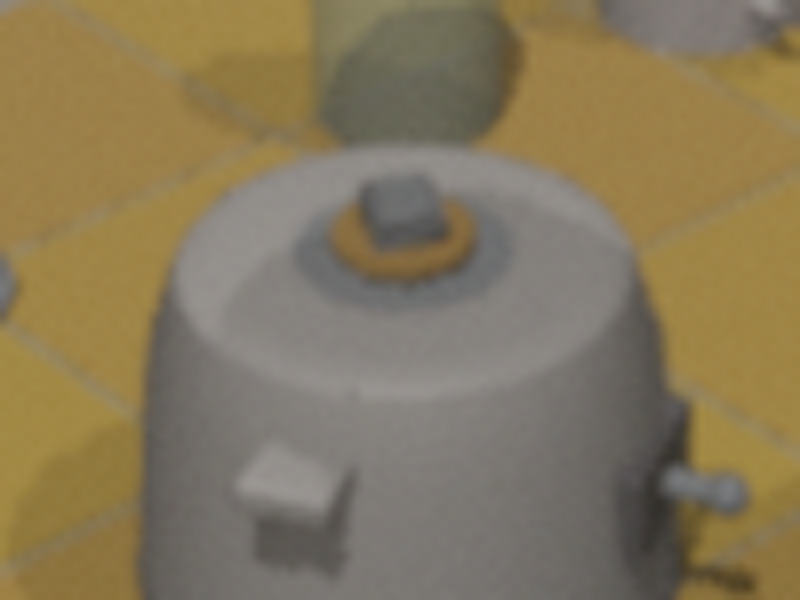

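```bash
python3 - <<'E'
from h import *
c=bot.calibration("scene");cs=bot.calibration("side")
q=np.array([(225,127),(267,110),(372,187),(322,210)])/7+np.array([120,250])
P=np.array([atz(c,u,.092) for u in q]);print(P,P.mean(0))
d=P[2]-P[1]+P[3]-P[0];print("bar angle",np.degrees(np.arctan2(d[1],d[0])),np.linalg.norm(P[2]-P[1]))
o1,d1=ray(c,(348.6,234.1));o2,d2=ray(cs,(310.2,244.6))
A=np.stack([d1,-d2],1);s=np.linalg.lstsq(A,o2-o1,rcond=None)[0];print(o1+s[0]*d1,o2+s[1]*d2)
for z in(.141,.1445):print(atz(c,(348.6,234.1),z),atz(cs,(310.2,244.6),z))
# press top rim ellipse check
st=bot.read_state();w=bot.calibration("wrist");R=np.array(w["R"]);o=-R.T@w["t"]
T=st["tool_rot"];print("cam in tool",T.T@(o-st["tool_pos"]),"axes in tool\n",T.T@R.T)
E
```

```text
[[ 0.5026122  -0.26255762  0.092     ]
 [ 0.49763816 -0.25038274  0.092     ]
 [ 0.54359235 -0.22259498  0.092     ]
 [ 0.55029588 -0.23687988  0.092     ]] [ 0.52353465 -0.2431038   0.092     ]
bar angle 29.725575603630627 0.053702393021087654
[0.56413674 0.13699297 0.13832532] [0.56324736 0.13547061 0.13878737]
[0.56792728 0.13559029 0.141     ] [0.56052765 0.13773103 0.141     ]
[0.57288745 0.1337548  0.1445    ] [0.55622553 0.14130664 0.1445    ]
cam in tool [ 0.07596779 -0.00015807 -0.14180526] axes in tool
 [[ 9.18883215e-04 -9.55598121e-01 -2.94671660e-01]
 [ 9.99999542e-01  9.57470062e-04  1.33239882e-05]
 [ 2.69406915e-04 -2.94671538e-01  9.55598562e-01]]
```

Emit:
{"fn": "send_rows", "kwargs": {
  "series": [
    [[0.085,0.044,-0.0173,0,0],[0.085,0.044,-0.0173,0,0],[0.085,0.044,-0.0173,0,0],[0.085,0.044,-0.0173,0,0],[0.085,0.044,-0.0173,0,0],[0.085,0.044,-0.0173,0,0],[0.085,0.044,-0.0173,0,0],[0.085,0.044,-0.0173,0,0]]
  ],
  "force": 60
}}

```text
time_s: 0.95
tool_pos: [0.4887, -0.2752, 0.2311]
tool_rot: [[0.93, 0.367, -0.0], [0.367, -0.93, 0.0], [-0.0, -0.0, -1.0]]
force: [0.6, -1.3, 0.4]
finger_gap: 0.0845
```

Emit:
{"fn": "send_rows", "kwargs": {
  "series": [
    [[0.085,0.025,-0.01,-0.01,0],[0.085,0.02,-0.008,0.02,0],[0.085,0,0,0.02,-8.5],[0.085,0,0,0,0],[0.085,0,0,0,0]]
  ]
}}

```text
time_s: 1.45
tool_pos: [0.5225, -0.2436, 0.2011]
tool_rot: [[0.867, 0.498, -0.001], [0.498, -0.867, 0.001], [-0.001, -0.001, -1.0]]
force: [-0.8, -0.0, 1.2]
finger_gap: 0.0848
```

```bash
python3 - <<'E'
from h import *
s=bot.read_state();print(s["time_s"],s["tool_pos"],s["tool_rot"],s["joint_pos"])
cv2.imwrite("pics/w1.png",bot.capture("wrist")[:,:,::-1])
E
```

```text
1.45 [ 0.52250668 -0.24363425  0.20107014] [[ 8.67429405e-01  4.97559089e-01 -1.08623973e-03]
 [ 4.97559894e-01 -8.67429375e-01  6.56429335e-04]
 [-6.15623868e-04 -1.10987543e-03 -9.99999195e-01]] [-6.45741798e-01  1.87024109e-01  1.62536102e+00 -1.33259532e-04
  1.33047008e+00  4.04303094e-01]
```

View pics/w1.png

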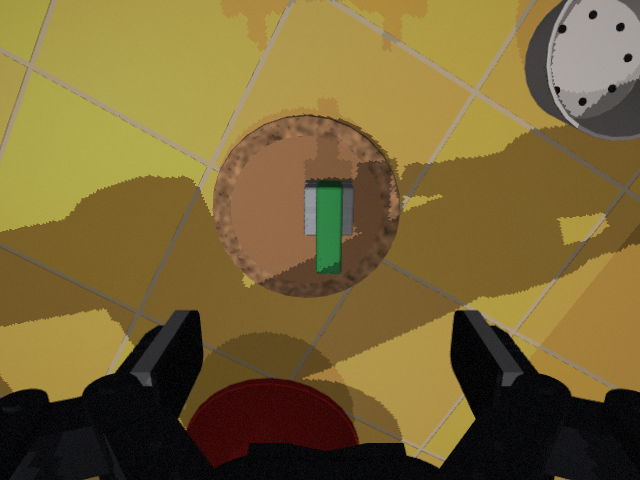

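The bar's top runs from about (316,187) to (341,273) and is upright in the picture. The trivet's centre is at about (307,206). Now to measure it.

```bash
python3 - <<'E'
from h import *
im=cv2.imread("pics/w1.png").astype(int)
m=((im[:,:,1]>im[:,:,2]*1.5)&(im[:,:,1]>im[:,:,0]*1.3)&(im[:,:,1]>95)).astype(np.uint8)
m[:150]=0;m[300:]=0
r=cv2.minAreaRect(cv2.findNonZero(m));print(r,cv2.boxPoints(r))
c=bot.calibration("wrist")
P=np.array([atz(c,u,.092) for u in cv2.boxPoints(r)]);print(P.mean(0));
for i in range(4):
    d=P[(i+1)%4]-P[i];print(np.linalg.norm(d),np.degrees(np.arctan2(d[1],d[0])))
print("trivet",atz(c,(307,206),.012))
s=bot.read_state();print(s["tool_rot"].T@(P.mean(0)-s["tool_pos"]))
crop("pics/w1.png","pics/w1c.png",280,150,100,140,4)
E
```

```text
((328.0, 229.5), (83.0, 24.0), 90.0) [[316. 188.]
 [340. 188.]
 [340. 271.]
 [316. 271.]]
[ 0.52407548 -0.2447849   0.092     ]
0.014203882279327305 -60.11383310778336
0.05278175680287984 -149.57230293579337
0.015067974709277378 119.87825705310239
0.052778582877942404 29.48967045911237
trivet [ 0.51293324 -0.23247191  0.012     ]
[0.00066437 0.00100877 0.11005745]
```

View pics/w1c.png

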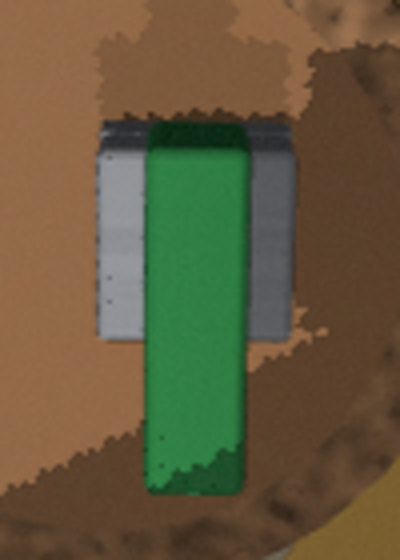

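Emit:
{"fn": "send_rows", "kwargs": {
  "series": [
    [[0.085,0.028,-0.0385,-0.006,0],[0.085,0.028,-0.0385,-0.006,0],[0.085,0.028,-0.0385,-0.006,0],[0.085,0.028,-0.0385,-0.006,0],[0.085,0.028,-0.0385,-0.006,0],[0.085,0.028,-0.0385,-0.006,0],[0.085,0.028,-0.0385,-0.006,0],[0.085,0.028,-0.0385,-0.006,0]]
  ]
}}

```text
time_s: 2.3
tool_pos: [0.5634, 0.1364, 0.2515]
tool_rot: [[0.867, 0.498, 0.003], [0.498, -0.867, 0.0], [0.003, 0.002, -1.0]]
force: [0.2, -0.9, 0.6]
finger_gap: 0.0844
```

Emit:
{"fn": "send_rows", "kwargs": {
  "series": [
    [[0.085,0,0,0,0],[0.085,0,0,0,0]]
  ]
}}

```text
time_s: 2.5
tool_pos: [0.5633, 0.1354, 0.2508]
tool_rot: [[0.866, 0.5, 0.002], [0.5, -0.866, -0.0], [0.002, 0.002, -1.0]]
force: [0.1, -0.6, -1.5]
finger_gap: 0.085
```

```bash
python3 - <<'E'
from h import *
s=bot.read_state();print(s["time_s"],s["tool_pos"],s["joint_pos"])
cv2.imwrite("pics/w2.png",bot.capture("wrist")[:,:,::-1])
crop("pics/w2.png","pics/w2c.png",250,160,150,150,4)
E
```

```text
2.5 [0.56325815 0.1353867  0.25076651] [ 2.77029651e-02  1.54856241e-01  1.56235052e+00 -5.53500704e-04
  1.42199637e+00  1.07458790e+00]
```

View pics/w2.png

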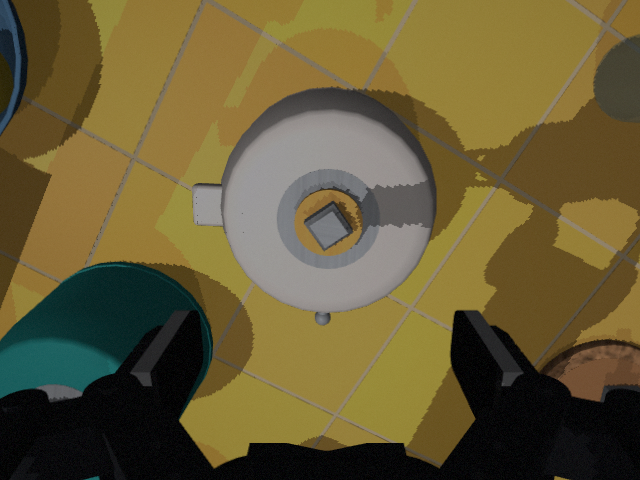

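View pics/w2c.png

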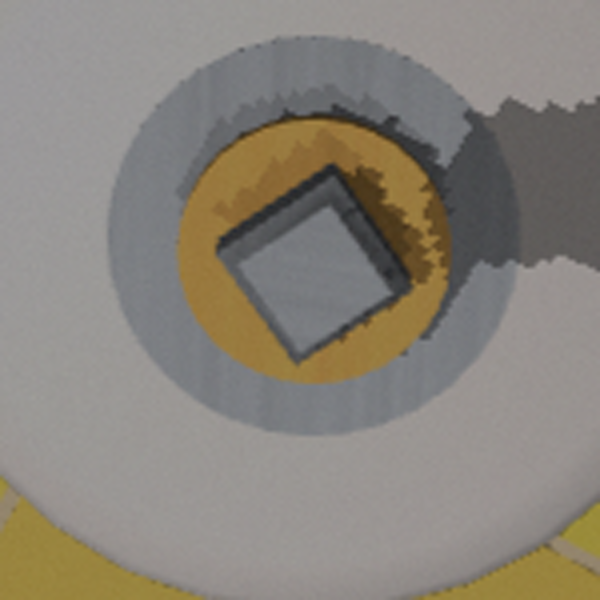

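```bash
python3 - <<'E'
from h import *
c=bot.calibration("wrist");s=bot.read_state()
def rep(q,z):
    q=np.array(q)/4+np.array([250,160])
    P=np.array([atz(c,u,z) for u in q]);print("z",z,"ctr",P.mean(0),"tool",s["tool_rot"].T@(P.mean(0)-s["tool_pos"]))
    for i in range(4):
        d=P[(i+1)%4]-P[i];print("  %.1f mm %.1f deg"%(1000*np.linalg.norm(d),np.degrees(np.arctan2(d[1],d[0]))))
q=[(238,264),(331,206),(392,290),(298,350)]
for z in(.1412,.1428,.1444):rep(q,z)
# ellipse centre of flange top, grey ring, (seat)
print("flange top at .126",atz(c,(250+314/4,160+250/4),.126))
print("ring at .120",atz(c,(250+314/4,160+236/4),.1205))
E
```

```text
z 0.1412 ctr [0.56549395 0.13396468 0.1412    ] tool [0.00174101 0.00141602 0.10905946]
  16.7 mm -27.2 deg
  16.1 mm -114.6 deg
  17.2 mm 153.9 deg
  16.5 mm 63.4 deg
z 0.1428 ctr [0.56589691 0.13421002 0.1428    ] tool [0.0022143  0.00140655 0.10745994]
  16.6 mm -27.2 deg
  16.0 mm -114.6 deg
  17.1 mm 153.9 deg
  16.4 mm 63.4 deg
z 0.1444 ctr [0.56629987 0.13445537 0.1444    ] tool [0.00268759 0.00139708 0.10586041]
  16.5 mm -27.2 deg
  15.9 mm -114.6 deg
  17.0 mm 153.9 deg
  16.3 mm 63.4 deg
flange top at .126 [0.56564644 0.13407664 0.126     ]
ring at .120 [0.56639189 0.13447031 0.1205    ]
```

```bash
python3 - <<'E'
from h import *
c=bot.calibration("scene")
print("red fit",atz(c,(121,201),.142)); print("mug",atz(c,(205,352),.095),"strainer",atz(c,(105,360),.055),"jar",atz(c,(287,332),.11))
E
```

```text
red fit [ 0.28981292 -0.31922684  0.142     ]
mug [ 0.76816222 -0.18306559  0.095     ] strainer [ 0.69980912 -0.35502589  0.055     ] jar [ 0.7755872  -0.04484641  0.11      ]
```

Emit:
{"fn": "send_rows", "kwargs": {
  "series": [
    [[0.085,-0.028,0.0385,0.006,0],[0.085,-0.028,0.0385,0.006,0],[0.085,-0.028,0.0385,0.006,0],[0.085,-0.028,0.0385,0.006,0],[0.085,-0.028,0.0385,0.006,0],[0.085,-0.028,0.0385,0.006,0],[0.085,-0.028,0.0385,0.006,0],[0.085,-0.0275,0.0395,0.006,0]]
  ]
}}

```text
time_s: 3.35
tool_pos: [0.5222, -0.2481, 0.2015]
tool_rot: [[0.868, 0.497, 0.0], [0.497, -0.868, -0.001], [0.0, 0.001, -1.0]]
force: [1.3, 0.8, 0.7]
finger_gap: 0.0852
```

Emit:
{"fn": "send_rows", "kwargs": {
  "series": [
    [[0.085,0,0,0,0],[0.085,0,0,0.03,0],[0.085,0,0,0.03,0],[0.085,0,0,0.03,0],[0.085,0,0,0.02,0],[0.085,0,0,0,0],[0.085,0,0,0,0]]
  ]
}}

```text
time_s: 4.05
tool_pos: [0.5236, -0.2449, 0.092]
tool_rot: [[0.867, 0.499, 0.0], [0.499, -0.867, -0.0], [0.0, 0.0, -1.0]]
force: [0.3, -0.3, -0.1]
finger_gap: 0.0853
```

```bash
python3 - <<'E'
from h import *
s=bot.read_state();print(s["time_s"],s["tool_pos"],s["tool_rot"].round(4),s["force"])
cv2.imwrite("pics/w3.png",bot.capture("wrist")[:,:,::-1])
E
```

```text
4.05 [ 0.52361045 -0.24490611  0.09201686] [[ 8.665e-01  4.991e-01  2.000e-04]
 [ 4.991e-01 -8.665e-01 -2.000e-04]
 [ 1.000e-04  3.000e-04 -1.000e+00]] [ 0.31252001 -0.32464341 -0.10529065]
```

View pics/w3.png

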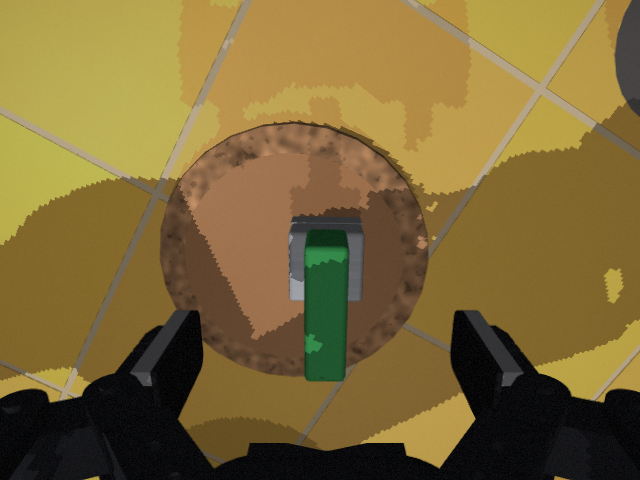

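The bar sits between the fingers at (326,310), aligned with them. I'll lower the last 31 mm and close.

Emit:
{"fn": "send_rows", "kwargs": {
  "series": [
    [[0.085,0,0,0.0155,0],[0.085,0,0,0.0155,0],[0.085,0,0,0,0],[0.03,0,0,0,0],[0.03,0,0,0,0],[0.03,0,0,0,0],[0.03,0,0,0,0],[0.03,0,0,0,0]]
  ],
  "force": 60
}}

```text
time_s: 4.9
tool_pos: [0.524, -0.2444, 0.0606]
tool_rot: [[0.866, 0.501, 0.0], [0.501, -0.866, -0.0], [0.0, 0.001, -1.0]]
force: [0.5, 0.6, 0.0]
finger_gap: 0.0302
```

Emit:
{"fn": "send_rows", "kwargs": {
  "series": [
    [[0.022,0,0,0,0],[0.018,0,0,0,0],[0.0,0,0,0,0],[0.0,0,0,0,0],[0.0,0,0,0,0],[0.0,0,0,0,0]]
  ],
  "force": 60
}}

```text
time_s: 5.5
tool_pos: [0.524, -0.2444, 0.0605]
tool_rot: [[0.866, 0.501, 0.0], [0.501, -0.866, -0.0], [0.0, 0.0, -1.0]]
force: [-0.4, -0.3, 3.0]
finger_gap: 0.015
```

```bash
python3 - <<'E'
from h import *
s=bot.read_state();print(s["time_s"],s["tool_pos"],s["tool_rot"].round(4),s["force"],s["moment"])
cv2.imwrite("pics/w4.png",bot.capture("wrist")[:,:,::-1])
E
```

```text
5.5 [ 0.52401076 -0.24440446  0.06053325] [[ 8.657e-01  5.005e-01  4.000e-04]
 [ 5.005e-01 -8.657e-01 -3.000e-04]
 [ 2.000e-04  4.000e-04 -1.000e+00]] [-0.40355703 -0.28109941  2.96891178] [0.02188655 0.03117835 0.01223685]
```

View pics/w4.png

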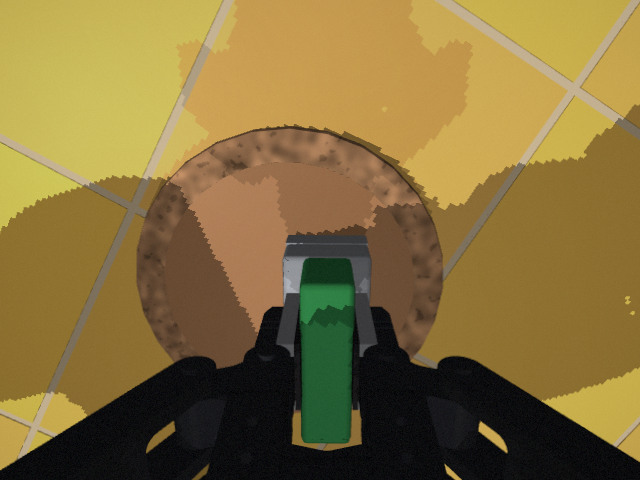

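Emit:
{"fn": "send_rows", "kwargs": {
  "series": [
    [[0,0,0,-0.005,0],[0,0,0,-0.015,0],[0,0,0,-0.03,0],[0,0,0,-0.04,0],[0,0,0,-0.04,0],[0,0,0,-0.03,0],[0,0,0,-0.01,0],[0,0,0,0,0]]
  ]
}}

```text
time_s: 6.35
tool_pos: [0.5245, -0.2447, 0.2321]
tool_rot: [[0.866, 0.5, 0.003], [0.5, -0.866, -0.002], [0.001, 0.003, -1.0]]
force: [-0.0, -0.1, -1.7]
finger_gap: 0.015
```

Emit:
{"fn": "send_rows", "kwargs": {
  "series": [
    [[0,0.0138,-0.0188,0,0],[0,0.022,-0.03,0,0],[0,0.028,-0.038,0,0],[0,0.028,-0.038,0,0],[0,0.028,-0.038,0,0],[0,0.028,-0.038,0,0],[0,0.028,-0.038,0,0],[0,0.025,-0.034,0,0]]
  ]
}}

```text
time_s: 7.15
tool_pos: [0.5595, 0.0947, 0.2273]
tool_rot: [[0.865, 0.501, -0.005], [0.501, -0.865, 0.0], [-0.004, -0.003, -1.0]]
force: [0.8, 0.1, -2.1]
finger_gap: 0.0154
```

Emit:
{"fn": "send_rows", "kwargs": {
  "series": [
    [[0,0.017,-0.023,0,0],[0,0.008,-0.011,0,0],[0,0,0,0,-8],[0,0,0,0,-8.5],[0,0,0,0,-8.5],[0,0,0,0,-8.5],[0,0,0,0,-0.4],[0,0,0,0,0]]
  ]
}}

```text
time_s: 7.95
tool_pos: [0.5651, 0.1337, 0.2289]
tool_rot: [[0.443, 0.897, -0.002], [0.897, -0.443, -0.0], [-0.001, -0.002, -1.0]]
force: [-1.1, 1.1, -1.7]
finger_gap: 0.0154
```

```bash
python3 - <<'E'
from h import *
s=bot.read_state();print(s["time_s"],s["tool_pos"],s["tool_rot"].round(4),s["force"],s["moment"],s["joint_pos"],s["finger_gap"])
x=s["tool_rot"][:,0];print(np.degrees(np.arctan2(x[1],x[0])),s["tool_rot"].T@(np.array([.5659,.1342,.1425])-s["tool_pos"]))
cv2.imwrite("pics/w5.png",bot.capture("wrist")[:,:,::-1])
cv2.imwrite("pics/s5.png",bot.capture("scene")[:,:,::-1])
crop("pics/s5.png","pics/s5c.png",280,150,120,110,5)
E
```

```text
7.95 [0.56514063 0.13374912 0.22892721] [[ 4.429e-01  8.966e-01 -2.400e-03]
 [ 8.966e-01 -4.429e-01 -3.000e-04]
 [-1.400e-03 -2.000e-03 -1.000e+00]] [-1.06989738  1.09800854 -1.71094472] [-0.05340323  0.05001949  0.01398652] [ 2.45766059e-02  1.76798250e-01  1.58097364e+00 -2.63510226e-04
  1.38626604e+00  4.83489393e-01] 0.015416935750194531
63.709102530998365 [0.00085864 0.00065782 0.08642495]
```

View pics/w5.png

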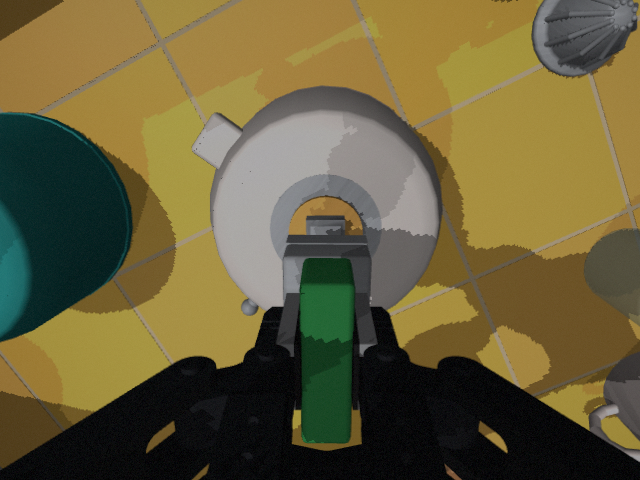

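View pics/s5c.png

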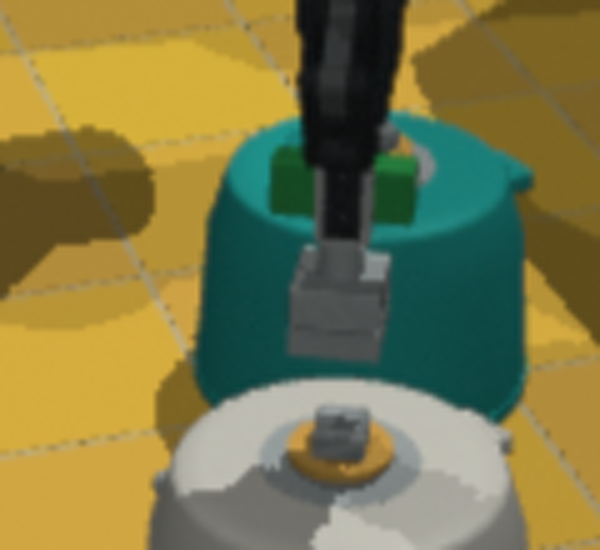

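Emit:
{"fn": "send_rows", "kwargs": {
  "series": [
    [[0,0.0007,0.0006,0.008,0],[0,0,0,0.012,0],[0,0,0,0.01,0],[0,0,0,0.002,0],[0,0,0,0,0],[0,0,0,0,0]]
  ]
}}

```text
time_s: 8.65
tool_pos: [0.5668, 0.1347, 0.1986]
tool_rot: [[0.439, 0.898, 0.0], [0.898, -0.439, 0.0], [0.0, 0.0, -1.0]]
force: [-0.2, 0.1, -1.2]
finger_gap: 0.0154
```

```bash
python3 - <<'E'
from h import *
s=bot.read_state();print(s["time_s"],s["tool_pos"],s["tool_rot"].round(4),s["force"],s["moment"])
x=s["tool_rot"][:,0];print(np.degrees(np.arctan2(x[1],x[0])),s["tool_rot"].T@(np.array([.5659,.1342,.1425])-s["tool_pos"]))
cv2.imwrite("pics/w6.png",bot.capture("wrist")[:,:,::-1])
cv2.imwrite("pics/s6.png",bot.capture("scene")[:,:,::-1]);cv2.imwrite("pics/d6.png",bot.capture("side")[:,:,::-1])
a=cv2.imread("pics/s6.png")[190:270,290:400];b=cv2.imread("pics/d6.png")[190:270,260:370]
cv2.imwrite("pics/c6.png",cv2.resize(np.hstack([a,b]),None,fx=3.6,fy=3.6,interpolation=2))
E
```

```text
8.65 [0.56682341 0.13472802 0.19855325] [[ 4.395e-01  8.983e-01  5.000e-04]
 [ 8.983e-01 -4.395e-01  0.000e+00]
 [ 2.000e-04  4.000e-04 -1.000e+00]] [-0.21101614  0.14587302 -1.23531136] [0.02677017 0.03412169 0.02953858]
63.92910077057392 [-0.00089227 -0.00062173  0.05605279]
```

View pics/c6.png

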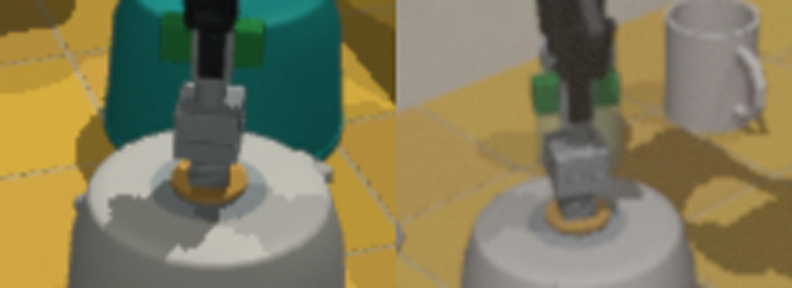

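View pics/w6.png

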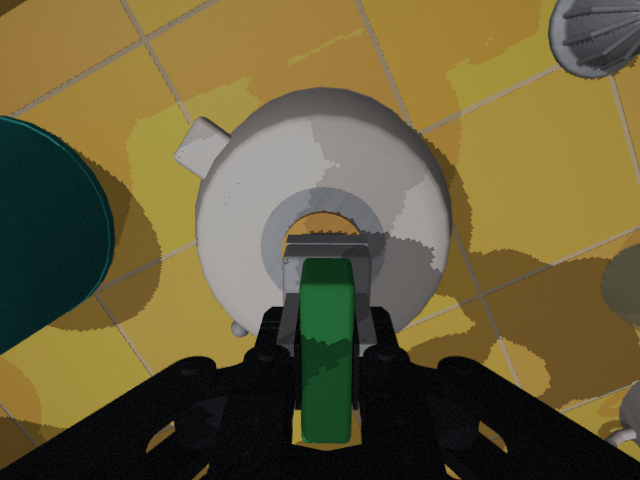

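Emit:
{"fn": "send_rows", "kwargs": {
  "series": [
    [[0,-0.0008,-0.0008,0,0],[0,0,0,0.002,0],[0,0,0,0.002,0],[0,0,0,0.002,0],[0,0,0,0,0]]
  ]
}}

```text
time_s: 9.3
tool_pos: [0.5652, 0.1343, 0.1917]
tool_rot: [[0.439, 0.898, -0.001], [0.898, -0.439, -0.0], [-0.0, -0.001, -1.0]]
force: [0.3, -0.0, -1.8]
finger_gap: 0.0152
```

```bash
python3 - <<'E'
from h import *
s=bot.read_state();print(s["time_s"],s["tool_pos"],s["force"],s["moment"])
print(s["tool_rot"].T@(np.array([.5659,.1342,.1425])-s["tool_pos"]))
E
```

```text
9.3 [0.56523473 0.13432236 0.1917358 ] [ 0.34413031 -0.00808415 -1.79867081] [-0.01021049  0.04712804  0.01491727]
[0.00020382 0.00069293 0.04923515]
```

Emit:
{"fn": "send_rows", "kwargs": {
  "series": [
    [[0,0,0,0.0015,0],[0,0,0,0.0015,0],[0,0,0,0,0]]
  ]
}}

```text
time_s: 9.6
tool_pos: [0.5654, 0.1343, 0.189]
tool_rot: [[0.439, 0.898, -0.001], [0.898, -0.439, -0.0], [-0.0, -0.001, -1.0]]
force: [0.3, -0.4, -1.5]
finger_gap: 0.0147
```

Emit:
{"fn": "send_rows", "kwargs": {
  "series": [
    [[0,0,0,0.0015,0],[0,0,0,0.0015,0],[0,0,0,0,0]]
  ]
}}

```text
time_s: 9.9
tool_pos: [0.5656, 0.1344, 0.1861]
tool_rot: [[0.439, 0.898, 0.0], [0.898, -0.439, 0.0], [0.0, -0.0, -1.0]]
force: [-0.2, 0.8, -1.5]
finger_gap: 0.0149
```

Emit:
{"fn": "send_rows", "kwargs": {
  "series": [
    [[0,0,0,0.0015,0],[0,0,0,0.001,0],[0,0,0,0,0]]
  ]
}}

```text
time_s: 10.2
tool_pos: [0.5656, 0.1345, 0.1837]
tool_rot: [[0.439, 0.898, 0.0], [0.898, -0.439, 0.0], [0.0, 0.0, -1.0]]
force: [1.0, 1.8, -2.7]
finger_gap: 0.0152
```

Emit:
{"fn": "send_rows", "kwargs": {
  "series": [
    [[0,0,0,0.001,0],[0,0,0,0.001,0],[0,0,0,0,0]]
  ]
}}

```text
time_s: 10.5
tool_pos: [0.5656, 0.1344, 0.1817]
tool_rot: [[0.439, 0.898, 0.0], [0.898, -0.439, 0.0], [0.0, 0.0, -1.0]]
force: [1.1, 1.8, -1.6]
finger_gap: 0.0151
```

Emit:
{"fn": "send_rows", "kwargs": {
  "series": [
    [[0,0,0,0.001,0],[0,0,0,0,0]]
  ]
}}

```text
time_s: 10.7
tool_pos: [0.5656, 0.1344, 0.1808]
tool_rot: [[0.439, 0.898, 0.0], [0.898, -0.439, 0.0], [0.0, 0.0, -1.0]]
force: [1.2, 1.8, -1.8]
finger_gap: 0.0152
```

Emit:
{"fn": "send_rows", "kwargs": {
  "series": [
    [[0,0,0,0.0007,0],[0,0,0,0,0]]
  ]
}}

```text
time_s: 10.9
tool_pos: [0.5656, 0.1344, 0.1801]
tool_rot: [[0.439, 0.898, 0.0], [0.898, -0.439, 0.0], [0.0, 0.0, -1.0]]
force: [0.0, 1.0, -1.5]
finger_gap: 0.0152
```

Emit:
{"fn": "send_rows", "kwargs": {
  "series": [
    [[0,0,0,0.0007,0],[0,0,0,0,0]]
  ]
}}

```text
time_s: 11.1
tool_pos: [0.5656, 0.1344, 0.1794]
tool_rot: [[0.439, 0.898, 0.0], [0.898, -0.439, 0.0], [0.0, 0.0, -1.0]]
force: [0.7, 2.2, -1.5]
finger_gap: 0.0152
```

Emit:
{"fn": "send_rows", "kwargs": {
  "series": [
    [[0,0,0,0.0005,0],[0,0,0,0,0]]
  ]
}}

```text
time_s: 11.3
tool_pos: [0.5656, 0.1344, 0.1789]
tool_rot: [[0.439, 0.898, 0.0], [0.898, -0.439, 0.0], [0.0, 0.0, -1.0]]
force: [1.6, 1.7, -1.1]
finger_gap: 0.015
```

Emit:
{"fn": "send_rows", "kwargs": {
  "series": [
    [[0,0,0,0.0005,0],[0,0,0,0,0]]
  ]
}}

```text
time_s: 11.5
tool_pos: [0.5656, 0.1344, 0.1784]
tool_rot: [[0.439, 0.898, 0.0], [0.898, -0.439, 0.0], [0.0, 0.0, -1.0]]
force: [0.7, 1.4, -1.4]
finger_gap: 0.0152
```

Emit:
{"fn": "send_rows", "kwargs": {
  "series": [
    [[0,0,0,0.0005,0],[0,0,0,0,0]]
  ]
}}

```text
time_s: 11.7
tool_pos: [0.5656, 0.1344, 0.178]
tool_rot: [[0.439, 0.898, 0.0], [0.898, -0.439, 0.0], [0.0, 0.0, -1.0]]
force: [1.1, 0.9, -1.1]
finger_gap: 0.0149
```

Emit:
{"fn": "send_rows", "kwargs": {
  "series": [
    [[0,0,0,0.0005,0],[0,0,0,0,0]]
  ]
}}

```text
time_s: 11.9
tool_pos: [0.5657, 0.1344, 0.1779]
tool_rot: [[0.439, 0.898, 0.0], [0.898, -0.439, 0.0], [0.0, 0.0, -1.0]]
force: [-0.2, 1.5, 3.2]
finger_gap: 0.0156
```

Contact came at TCP z 0.1779, so the mouth is at about 0.129 and the key is seated. A quick check picture before turning.

```bash
python3 - <<'E'
from h import *
s=bot.read_state();print(s["time_s"],s["tool_pos"],s["force"],s["moment"])
cv2.imwrite("pics/s7.png",bot.capture("scene")[:,:,::-1]);cv2.imwrite("pics/d7.png",bot.capture("side")[:,:,::-1])
a=cv2.imread("pics/s7.png")[190:270,290:400];b=cv2.imread("pics/d7.png")[190:270,260:370]
cv2.imwrite("pics/c7.png",cv2.resize(np.hstack([a,b]),None,fx=3.6,fy=3.6,interpolation=2))
s=bot.read_state();print(s["time_s"],s["tool_pos"],s["force"],s["moment"])
E
```

```text
11.9 [0.56571215 0.13438269 0.17790808] [-0.22849268  1.48811422  3.24965173] [ 0.49228013 -0.030819    0.03306856]
12.0 [0.56568085 0.1343894  0.17787533] [-0.35028543  2.30331951  4.39079237] [0.43720832 0.10818133 0.01085031]
```

View pics/c7.png

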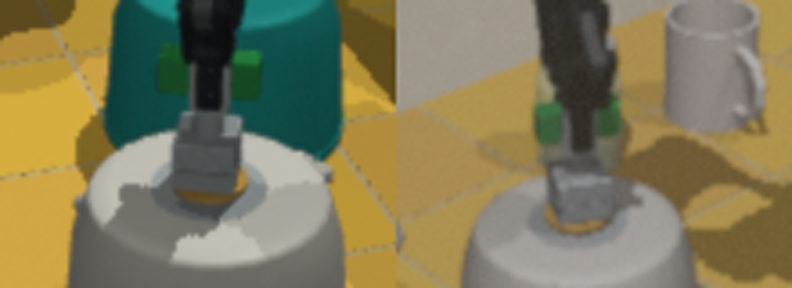

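Emit:
{"fn": "send_rows", "kwargs": {
  "series": [
    [[0,0,0,0,2],[0,0,0,0,2],[0,0,0,0,2],[0,0,0,0,0]]
  ]
}}

```text
time_s: 12.4
tool_pos: [0.5657, 0.1348, 0.1778]
tool_rot: [[0.531, 0.847, 0.0], [0.847, -0.531, 0.001], [0.001, -0.0, -1.0]]
force: [0.2, 4.3, 3.8]
finger_gap: 0.0154
```

```bash
cat > st.py <<'E'
from h import *
s=bot.read_state();x=s["tool_rot"][:,0]
print(s["time_s"],s["tool_pos"].round(4),"F",s["force"].round(2),"M",s["moment"].round(3),"ang %.2f"%np.degrees(np.arctan2(x[1],x[0])),"j6 %.3f"%s["joint_pos"][5],"tau6 %.3f"%s["tau"][5],s["finger_gap"],"tz",s["tool_rot"][:,2].round(4))
E
python3 st.py
```

```text
12.4 [0.5657 0.1348 0.1778] F [0.18 4.32 3.79] M [0.819 0.025 0.035] ang 57.94 j6 0.585 tau6 0.289 0.015427992671004994 tz [ 5.e-04  9.e-04 -1.e+00]
```

Emit:
{"fn": "send_rows", "kwargs": {
  "series": [
    [[0,0.0004,-0.0003,0,2],[0,0,0,0,2],[0,0,0,0,2],[0,0,0,0,0]]
  ]
}}

```text
time_s: 12.8
tool_pos: [0.5656, 0.1351, 0.1776]
tool_rot: [[0.616, 0.788, 0.0], [0.788, -0.616, 0.001], [0.001, 0.0, -1.0]]
force: [-0.0, 3.5, 3.2]
finger_gap: 0.0153
```

```bash
python3 st.py
```

```text
12.8 [0.5656 0.1351 0.1776] F [-0.01  3.49  3.17] M [ 0.827 -0.096  0.006] ang 51.97 j6 0.690 tau6 0.290 0.015298270274347428 tz [ 5.e-04  5.e-04 -1.e+00]
```

Emit:
{"fn": "send_rows", "kwargs": {
  "series": [
    [[0,0.0003,-0.0002,0.0001,3],[0,0,0,0.0001,3],[0,0,0,0.0001,3],[0,0,0,0,0]]
  ]
}}

```text
time_s: 13.2
tool_pos: [0.5657, 0.1353, 0.1772]
tool_rot: [[0.731, 0.682, 0.0], [0.682, -0.731, 0.0], [0.001, 0.0, -1.0]]
force: [0.5, 3.8, 1.4]
finger_gap: 0.0151
```

```bash
python3 st.py
```

```text
13.2 [0.5657 0.1353 0.1772] F [0.53 3.75 1.44] M [ 0.81  -0.173  0.078] ang 42.99 j6 0.847 tau6 0.392 0.015064019878750824 tz [ 5.e-04  3.e-04 -1.e+00]
```

Emit:
{"fn": "send_rows", "kwargs": {
  "series": [
    [[0,0.0002,-0.0002,0.0002,3],[0,0,0,0.0002,3],[0,0,0,0.0002,3],[0,0,0,0,0]]
  ]
}}

```text
time_s: 13.6
tool_pos: [0.5659, 0.1353, 0.1767]
tool_rot: [[0.829, 0.56, 0.001], [0.56, -0.829, -0.0], [0.001, 0.001, -1.0]]
force: [0.3, 2.7, 1.8]
finger_gap: 0.0152
```

```bash
python3 st.py
```

```text
13.6 [0.5659 0.1353 0.1767] F [0.31 2.65 1.77] M [ 0.527 -0.247  0.004] ang 34.03 j6 1.004 tau6 0.385 0.015157377973829295 tz [ 8.e-04 -3.e-04 -1.e+00]
```

Emit:
{"fn": "send_rows", "kwargs": {
  "series": [
    [[0,0,0,0.0002,3],[0,0,0,0.0002,3],[0,0,0,0.0001,3],[0,0,0,0,0]]
  ]
}}

```text
time_s: 14.0
tool_pos: [0.5659, 0.1352, 0.1762]
tool_rot: [[0.906, 0.423, 0.001], [0.423, -0.906, -0.0], [0.001, 0.001, -1.0]]
force: [0.9, 2.0, 2.5]
finger_gap: 0.0151
```

```bash
python3 st.py
```

```text
14.0 [0.5659 0.1352 0.1762] F [0.94 2.03 2.53] M [ 0.412 -0.367  0.041] ang 25.05 j6 1.161 tau6 0.385 0.015055552882406145 tz [ 1.e-03 -5.e-04 -1.e+00]
```

Emit:
{"fn": "send_rows", "kwargs": {
  "series": [
    [[0,0,0,0.0002,3],[0,0,0,0.0002,3],[0,0,0,0.0001,3],[0,0,0,0,0]]
  ]
}}

```text
time_s: 14.4
tool_pos: [0.566, 0.1351, 0.1757]
tool_rot: [[0.961, 0.277, 0.001], [0.277, -0.961, -0.001], [0.001, 0.001, -1.0]]
force: [3.4, 1.5, 1.8]
finger_gap: 0.0153
```

```bash
python3 st.py
```

```text
14.4 [0.566  0.1351 0.1757] F [3.4  1.48 1.84] M [ 0.264 -0.508  0.042] ang 16.07 j6 1.318 tau6 0.388 0.01525670951241866 tz [ 1.1e-03 -7.0e-04 -1.0e+00]
```

Emit:
{"fn": "send_rows", "kwargs": {
  "series": [
    [[0,0,0,0.0001,2],[0,0,0,0.0001,2],[0,0,0,0.0001,2],[0,0,0,0,0]]
  ]
}}

```text
time_s: 14.8
tool_pos: [0.566, 0.135, 0.1754]
tool_rot: [[0.985, 0.175, 0.001], [0.175, -0.985, -0.001], [0.001, 0.001, -1.0]]
force: [3.0, -0.7, 2.1]
finger_gap: 0.0154
```

```bash
python3 st.py
```

```text
14.8 [0.566  0.135  0.1754] F [ 3.03 -0.68  2.08] M [ 0.082 -0.563  0.07 ] ang 10.08 j6 1.422 tau6 0.291 0.01539571204156784 tz [ 1.1e-03 -9.0e-04 -1.0e+00]
```

Emit:
{"fn": "send_rows", "kwargs": {
  "series": [
    [[0,0,0,0.0001,2],[0,0,0,0.0001,2],[0,0,0,0.0001,2],[0,0,0,0,0]]
  ]
}}

```text
time_s: 15.2
tool_pos: [0.566, 0.1349, 0.175]
tool_rot: [[0.997, 0.071, 0.001], [0.071, -0.997, -0.001], [0.001, 0.001, -1.0]]
force: [2.6, -1.4, 2.6]
finger_gap: 0.0151
```

```bash
python3 st.py
```

```text
15.2 [0.566  0.1349 0.175 ] F [ 2.55 -1.38  2.59] M [-0.093 -0.673  0.079] ang 4.06 j6 1.527 tau6 0.294 0.015118352907903122 tz [ 0.001  -0.0011 -1.    ]
```

Emit:
{"fn": "send_rows", "kwargs": {
  "series": [
    [[0,0,0,0.0001,1.5],[0,0,0,0.0001,1.5],[0,0,0,0,0]]
  ]
}}

```text
time_s: 15.5
tool_pos: [0.5659, 0.1349, 0.1749]
tool_rot: [[1.0, 0.016, 0.001], [0.016, -1.0, -0.001], [0.001, 0.001, -1.0]]
force: [3.4, -2.8, 1.5]
finger_gap: 0.0153
```

```bash
python3 st.py
```

```text
15.5 [0.5659 0.1349 0.1749] F [ 3.4  -2.78  1.51] M [-0.465 -0.897  0.043] ang 0.92 j6 1.582 tau6 0.245 0.015315508213652726 tz [ 9.e-04 -1.e-03 -1.e+00]
```

Emit:
{"fn": "send_rows", "kwargs": {
  "series": [
    [[0,0.0003,0.0004,0.0001,1],[0,0,0,0.0001,1],[0,0,0,0,0]]
  ]
}}

```text
time_s: 15.8
tool_pos: [0.566, 0.1349, 0.1747]
tool_rot: [[1.0, -0.019, 0.0], [-0.019, -1.0, -0.0], [0.0, 0.0, -1.0]]
force: [2.5, -2.7, 4.9]
finger_gap: 0.0151
```

```bash
python3 st.py;python3 - <<'E'
from h import *
cv2.imwrite("pics/s8.png",bot.capture("scene")[:,:,::-1]);cv2.imwrite("pics/d8.png",bot.capture("side")[:,:,::-1])
a=cv2.imread("pics/s8.png")[200:260,305:390];b=cv2.imread("pics/d8.png")[200:260,265:350]
cv2.imwrite("pics/c8.png",cv2.resize(np.hstack([a,b]),None,fx=4.7,fy=4.7,interpolation=2))
E
```

```text
15.8 [0.566  0.1349 0.1747] F [ 2.51 -2.71  4.93] M [-0.518 -0.733  0.101] ang -1.10 j6 1.617 tau6 0.191 0.015122539552076698 tz [ 3.e-04 -4.e-04 -1.e+00]
```

View pics/c8.png

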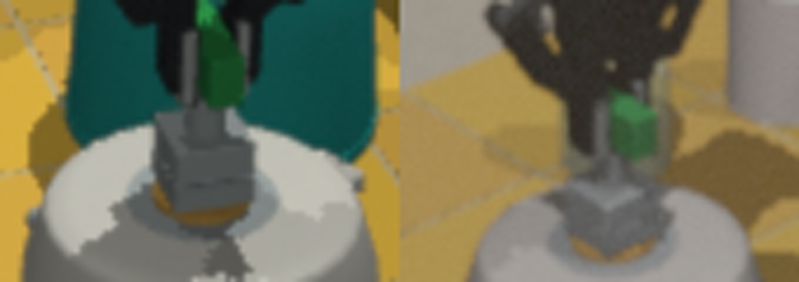

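Emit:
{"fn": "send_rows", "kwargs": {
  "series": [
    [[0,0.0002,0.0003,0,1],[0,0,0,0,1],[0,0,0,0,0]]
  ]
}}

```text
time_s: 16.2
tool_pos: [0.566, 0.1348, 0.1746]
tool_rot: [[0.999, -0.054, -0.0], [-0.054, -0.999, 0.0], [-0.0, -0.0, -1.0]]
force: [3.4, -1.7, 4.5]
finger_gap: 0.0151
```

```bash
python3 st.py
```

```text
16.2 [0.566  0.1348 0.1746] F [ 3.36 -1.74  4.46] M [-0.415 -0.609  0.082] ang -3.11 j6 1.651 tau6 0.188 0.015059478544279008 tz [-1.e-04  1.e-04 -1.e+00]
```

Emit:
{"fn": "send_rows", "kwargs": {
  "series": [
    [[0,0,0,0.0001,1],[0,0,0,0,1],[0,0,0,0,0]]
  ]
}}

```text
time_s: 16.5
tool_pos: [0.5661, 0.1348, 0.1745]
tool_rot: [[0.996, -0.089, 0.0], [-0.089, -0.996, 0.0], [0.0, -0.0, -1.0]]
force: [2.3, -2.1, 4.3]
finger_gap: 0.0151
```

```bash
python3 st.py
```

```text
16.5 [0.5661 0.1348 0.1745] F [ 2.32 -2.13  4.27] M [-0.404 -0.607  0.039] ang -5.11 j6 1.686 tau6 0.186 0.01506969720362499 tz [ 0.  0. -1.]
```

Emit:
{"fn": "send_rows", "kwargs": {
  "series": [
    [[0,0,0,0.0001,1],[0,0,0,0,1],[0,0,0,0,0]]
  ]
}}

```text
time_s: 16.8
tool_pos: [0.5661, 0.1348, 0.1744]
tool_rot: [[0.992, -0.123, 0.0], [-0.123, -0.992, -0.0], [0.0, 0.0, -1.0]]
force: [2.4, -1.3, 4.6]
finger_gap: 0.0151
```

```bash
python3 st.py
```

```text
16.8 [0.5661 0.1348 0.1744] F [ 2.44 -1.33  4.55] M [-0.478 -0.559  0.184] ang -7.09 j6 1.721 tau6 0.298 0.015072926183375482 tz [ 2.e-04 -1.e-04 -1.e+00]
```

Emit:
{"fn": "send_rows", "kwargs": {
  "series": [
    [[0,0,0,0,0.4],[0,0,0,0,0]]
  ]
}}

```text
time_s: 17.0
tool_pos: [0.5661, 0.1347, 0.1744]
tool_rot: [[0.992, -0.13, 0.0], [-0.13, -0.992, -0.0], [0.0, 0.0, -1.0]]
force: [1.9, -2.7, 5.5]
finger_gap: 0.0154
```

```bash
python3 st.py
```

```text
17.0 [0.5661 0.1347 0.1744] F [ 1.88 -2.73  5.45] M [-0.431 -0.615  0.272] ang -7.46 j6 1.727 tau6 0.270 0.015437086867982541 tz [ 3.e-04 -1.e-04 -1.e+00]
```

The twisting moment jumped to 0.27 N m, and the mouth height (0.126) puts the head's top at 0.138, which is home. I'll release the torque within the play and lift off.

Emit:
{"fn": "send_rows", "kwargs": {
  "series": [
    [[0,0,0,0,0],[0,0,0,0,-2],[0,0,0,0,-3],[0,0,0,-0.0005,-2],[0,0,0,-0.001,0],[0,0,0,-0.002,0],[0,0,0,-0.003,0],[0,0,0,-0.003,0]]
  ]
}}

```text
time_s: 17.8
tool_pos: [0.5651, 0.135, 0.1831]
tool_rot: [[1.0, -0.009, -0.003], [-0.009, -1.0, 0.0], [-0.003, -0.0, -1.0]]
force: [-0.1, 0.4, -1.9]
finger_gap: 0.0154
```

```bash
python3 st.py
```

```text
17.8 [0.5651 0.135  0.1831] F [-0.07  0.45 -1.86] M [ 0.013  0.04  -0.033] ang -0.49 j6 1.606 tau6 0.007 0.015428274280195142 tz [-2.8e-03  3.0e-04 -1.0e+00]
```

Emit:
{"fn": "send_rows", "kwargs": {
  "series": [
    [[0,0,0,-0.004,0],[0,0,0,-0.005,0],[0,0,0,-0.01,0],[0,0,0,-0.015,0],[0,0,0,-0.015,0],[0,0,0,-0.005,0],[0,0,0,0,0]]
  ]
}}

```text
time_s: 18.5
tool_pos: [0.5669, 0.1348, 0.2397]
tool_rot: [[1.0, -0.008, 0.003], [-0.008, -1.0, 0.0], [0.003, -0.0, -1.0]]
force: [0.2, 0.2, -2.2]
finger_gap: 0.0149
```

```bash
python3 st.py;python3 - <<'E'
from h import *
cv2.imwrite("pics/s9.png",bot.capture("scene")[:,:,::-1]);cv2.imwrite("pics/w9.png",bot.capture("wrist")[:,:,::-1])
a=cv2.imread("pics/s9.png")[165:265,290:410];cv2.imwrite("pics/c9.png",cv2.resize(a,None,fx=5,fy=5,interpolation=2))
E
```

```text
18.5 [0.5669 0.1348 0.2397] F [ 0.2   0.16 -2.2 ] M [-0.039  0.027  0.031] ang -0.47 j6 1.605 tau6 0.000 0.014920892582836564 tz [ 3.2e-03  1.0e-04 -1.0e+00]
```

View pics/c9.png

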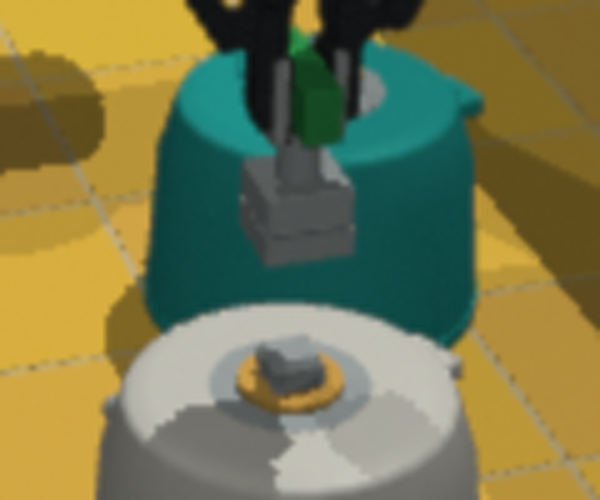

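View pics/w9.png

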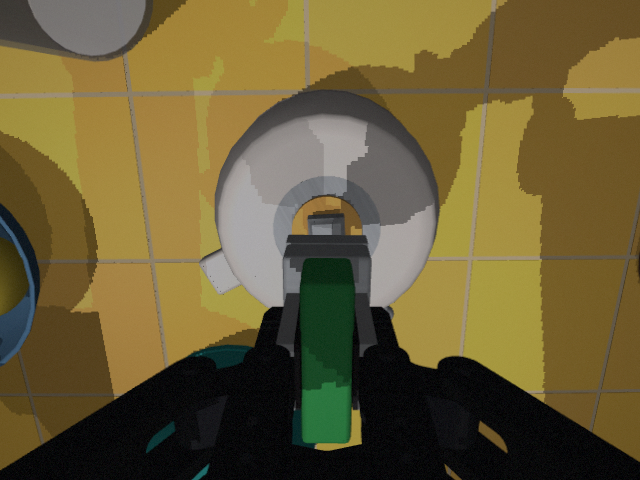

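Emit:
{"fn": "send_rows", "kwargs": {
  "series": [
    [[0,-0.003,0.02,0,0],[0,-0.005,0.04,0,0],[0,-0.006,0.048,0,0],[0,-0.006,0.048,0,0],[0,-0.006,0.048,0,0],[0,-0.006,0.048,0,0],[0,-0.006,0.048,0,0],[0,-0.005,0.04,0,0]]
  ]
}}

```text
time_s: 19.4
tool_pos: [0.5191, -0.2071, 0.2369]
tool_rot: [[1.0, -0.009, -0.001], [-0.009, -1.0, 0.001], [-0.001, -0.001, -1.0]]
force: [0.0, 0.5, -2.1]
finger_gap: 0.015
```

Emit:
{"fn": "send_rows", "kwargs": {
  "series": [
    [[0,-0.004,0.031,0,0],[0,0,0,0.02,0],[0,0,0,0.04,0],[0,0,0,0.04,0],[0,0,0,0.035,0],[0,0,0,0.02,0],[0,0,0,0,0],[0,0,0,0,0]]
  ]
}}

```text
time_s: 20.2
tool_pos: [0.5159, -0.2357, 0.0828]
tool_rot: [[1.0, -0.008, -0.001], [-0.008, -1.0, 0.001], [-0.001, -0.001, -1.0]]
force: [0.3, -0.0, -1.8]
finger_gap: 0.0154
```

```bash
python3 st.py;python3 - <<'E'
from h import *
cv2.imwrite("pics/s10.png",bot.capture("scene")[:,:,::-1]);cv2.imwrite("pics/w10.png",bot.capture("wrist")[:,:,::-1])
a=cv2.imread("pics/s10.png")[230:330,110:230];cv2.imwrite("pics/c10.png",cv2.resize(a,None,fx=5,fy=5,interpolation=2))
E
```

```text
20.2 [ 0.5159 -0.2357  0.0828] F [ 0.35 -0.01 -1.79] M [ 0.02  -0.024  0.071] ang -0.47 j6 0.937 tau6 0.000 0.015392695368828986 tz [-7.e-04  5.e-04 -1.e+00]
```

View pics/c10.png

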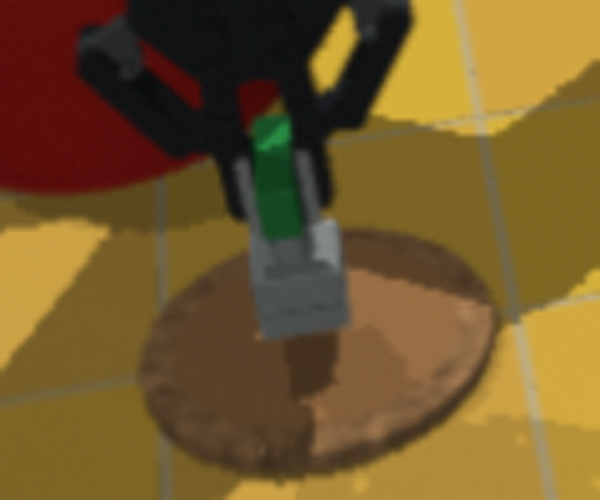

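The key hangs upright over the trivet. About 22 mm remain, so I'll go down slowly until it touches.

Emit:
{"fn": "send_rows", "kwargs": {
  "series": [
    [[0,0,0,0.006,0],[0,0,0,0.006,0],[0,0,0,0.005,0],[0,0,0,0.002,0],[0,0,0,0.001,0],[0,0,0,0,0],[0,0,0,0,0]]
  ]
}}

```text
time_s: 21.0
tool_pos: [0.5161, -0.2359, 0.063]
tool_rot: [[1.0, -0.008, 0.0], [-0.008, -1.0, -0.0], [0.0, 0.0, -1.0]]
force: [-0.3, -0.0, -2.7]
finger_gap: 0.0153
```

Emit:
{"fn": "send_rows", "kwargs": {
  "series": [
    [[0,0,0,0.0008,0],[0,0,0,0,0]]
  ]
}}

```text
time_s: 21.2
tool_pos: [0.5161, -0.2358, 0.062]
tool_rot: [[1.0, -0.008, 0.0], [-0.008, -1.0, -0.0], [0.0, 0.0, -1.0]]
force: [0.2, -0.6, -2.3]
finger_gap: 0.0151
```

Emit:
{"fn": "send_rows", "kwargs": {
  "series": [
    [[0,0,0,0.0006,0],[0,0,0,0,0]]
  ]
}}

```text
time_s: 21.4
tool_pos: [0.516, -0.2358, 0.0614]
tool_rot: [[1.0, -0.008, -0.0], [-0.008, -1.0, 0.0], [-0.0, -0.0, -1.0]]
force: [0.7, -0.2, -2.2]
finger_gap: 0.015
```

Emit:
{"fn": "send_rows", "kwargs": {
  "series": [
    [[0,0,0,0.0006,0],[0,0,0,0,0]]
  ]
}}

```text
time_s: 21.6
tool_pos: [0.516, -0.2358, 0.0607]
tool_rot: [[1.0, -0.008, -0.0], [-0.008, -1.0, 0.0], [-0.0, -0.0, -1.0]]
force: [0.4, -0.2, -1.6]
finger_gap: 0.0152
```

Emit:
{"fn": "send_rows", "kwargs": {
  "series": [
    [[0,0,0,0.0004,0],[0,0,0,0,0]]
  ]
}}

```text
time_s: 21.8
tool_pos: [0.5161, -0.2358, 0.0606]
tool_rot: [[1.0, -0.008, -0.0], [-0.008, -1.0, -0.0], [-0.0, 0.0, -1.0]]
force: [-0.6, -0.1, -0.3]
finger_gap: 0.0152
```

Emit:
{"fn": "send_rows", "kwargs": {
  "series": [
    [[0.017,0,0,0,0],[0.02,0,0,0,0],[0.024,0,0,0,0],[0.03,0,0,0,0],[0.045,0,0,0,0],[0.065,0,0,0,0],[0.085,0,0,0,0],[0.085,0,0,0,0]]
  ]
}}

```text
time_s: 22.6
tool_pos: [0.516, -0.2358, 0.0604]
tool_rot: [[1.0, -0.008, -0.0], [-0.008, -1.0, 0.0], [-0.0, -0.0, -1.0]]
force: [0.0, 0.1, -0.2]
finger_gap: 0.0841
```

Emit:
{"fn": "send_rows", "kwargs": {
  "series": [
    [[0.085,0,0,0,0],[0.085,0,0,-0.005,0],[0.085,0,0,-0.02,0],[0.085,0,0,-0.04,0],[0.085,0,0,-0.045,0],[0.085,0,0,-0.03,0],[0.085,0,0,0,0],[0.085,0,0,0,0]]
  ]
}}

```text
time_s: 23.4
tool_pos: [0.5163, -0.236, 0.2012]
tool_rot: [[1.0, -0.008, 0.001], [-0.008, -1.0, -0.001], [0.001, 0.001, -1.0]]
force: [-0.3, -0.4, -0.7]
finger_gap: 0.0851
```

```bash
python3 st.py;python3 - <<'E'
from h import *
cv2.imwrite("pics/s11.png",bot.capture("scene")[:,:,::-1]);cv2.imwrite("pics/w11.png",bot.capture("wrist")[:,:,::-1]);cv2.imwrite("pics/d11.png",bot.capture("side")[:,:,::-1])
a=cv2.imread("pics/s11.png")[200:330,110:240];b=cv2.imread("pics/s11.png")[200:330,285:415];cv2.imwrite("pics/c11.png",cv2.resize(np.hstack([a,b]),None,fx=3,fy=3,interpolation=2))
E
```

```text
23.4 [ 0.5163 -0.236   0.2012] F [-0.25 -0.44 -0.66] M [ 0.02  -0.016 -0.051] ang -0.47 j6 0.937 tau6 0.000 0.08506230357650582 tz [ 0.0014 -0.001  -1.    ]
```

View pics/c11.png

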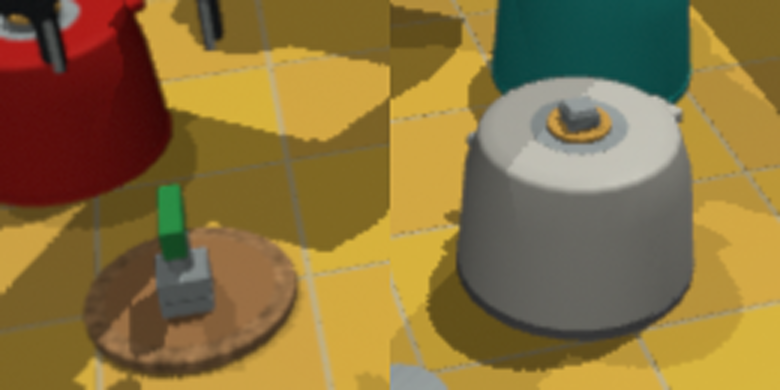

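View pics/w11.png

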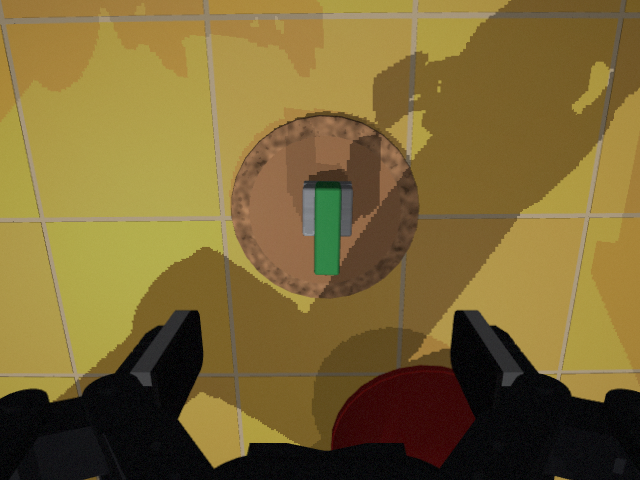

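View pics/s11.png

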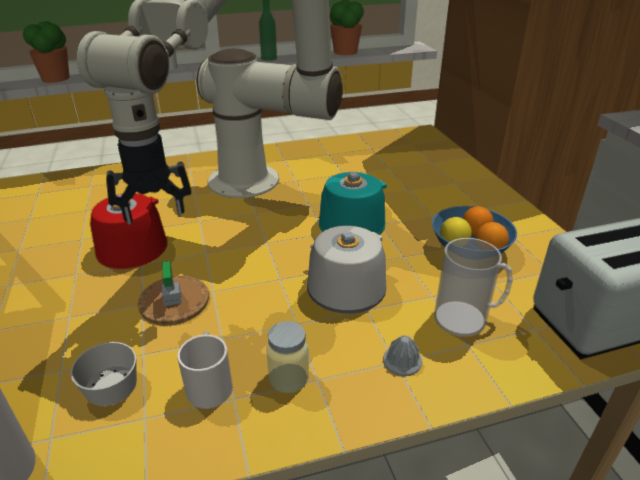

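Key standing upright near the trivet's centre (scene (170,290)), bystanders unmoved. One last check on the fitting: how far the brass flange sank between the first and last scene pictures.

```bash
python3 - <<'E'
from h import *
c=bot.calibration("scene")
for n in("scene0","s11"):
    im=cv2.imread(f"pics/{n}.png")[215:265,325:372]
    h=cv2.cvtColor(im,cv2.COLOR_BGR2HSV);m=((h[...,1]>110)&(h[...,2]>60)&(h[...,0]>8)&(h[...,0]<28)).astype(np.uint8)
    m[:15]=0
    k,l,st,ce=cv2.connectedComponentsWithStats(m);i=1+np.argmax(st[1:,4]);print(n,st[i],ce[i])
a=[cv2.imread(f"pics/{n}.png")[220:260,325:372] for n in("scene0","s11")]
cv2.imwrite("pics/cmp.png",cv2.resize(np.hstack(a),None,fx=8,fy=8,interpolation=2))
for z in(.1233,.120):
    t=np.linspace(0,6.28,200);p=proj(c,np.c_[.5659+.022*np.cos(t),.1342+.022*np.sin(t),0*t+z]);print(z,p[:,1].max()-220)
E
```

```text
scene0 [ 13  20  21  11 122] [22.76229508 26.04918033]
s11 [ 13  21  21  12 110] [22.42727273 27.41818182]
0.1233 26.942827581072436
0.12 28.27343348609699
```

View pics/cmp.png

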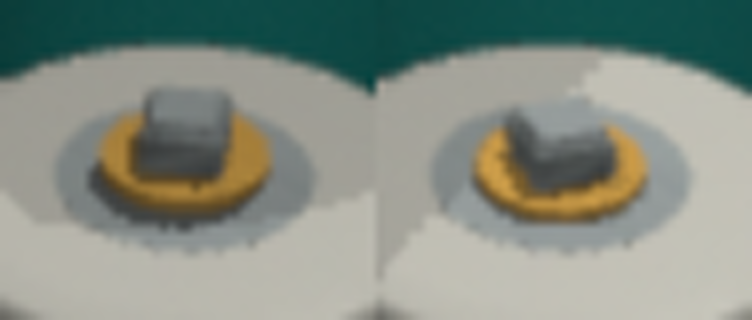

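The flange dropped about 1.4 px. That matches roughly 3.4 mm, and the shadow gap under it is gone, so the fitting is home.

```bash
python3 -c "
from station import bot
print(bot.hand_in())"
```

```text
the job is handed in; nothing more can be done
None
```

The fitting on the white press is screwed fully home, the key is back upright on the cork trivet and released, and I handed the job in at about 23.6 s. No verdict was reported.

- **Seating:** The key went down square on the head with almost no force (about 4 N at the bottom). Its mouth stopped 12 mm below the estimated head top before I turned anything.
- **Screwing in:** I turned the gripper about 71° clockwise. Less about 9° of play, the fitting itself turned about 1.1 rad. The twisting load then jumped to about 0.27 N m, so I stopped there. The largest lateral or vertical forces I read were about 5 N.
- **Home check:** The key sank 3.5 mm, which puts the head's top at about 138 mm. In the before/after pictures the flange dropped about 1.4 px (roughly 3.4 mm), and the shadow gap under it is gone.
- **Key and surroundings:** The last pictures show the key upright within about 5 mm of the trivet's centre, with the gripper clear. The bystanders look unmoved; I judged that by eye.
- **What disagreed:** The first two-camera estimate of the head's height (138.5 mm) was about 3 mm below what seating by touch gave (about 141.3 mm). I went by touch.

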